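# Put the bottle away in the pedal-lid box

## Task

First press the pedal of the blue box right down so that its lid swings up past upright and stays open. Then take the bottle out of its sloping cradle and stand it upright on the table, let go and take a fresh hold from above, and lower it (do not drop it) upright onto the floor of the box. Last, raise the pedal again, easing it all the way up so that the lid comes down shut without slamming; work the lid by the pedal alone, and leave the other things where they are.

Things in the scene. Friction and masses are not known exactly. Their poses are not given: they have to be found in the camera images.
- bottle_box: Blue open-topped box, 136 x 136 mm, 138 mm high, walls 6 mm (124 x 124 mm inside), fixed to the table. Origin: centre of its underside; z up; -x is the pedal side, +x the lid's hinge side. Its inner floor is 8 mm above the origin.
- box_floor (a point): Centre of the box's inner floor (top surface), 8 mm above the table.
- lid: Grey flat lid of the box, 142 x 140 x 8 mm, 0.22 kg. Origin on its hinge at the far (+x) top rim of the box, 73 mm from the box's centre and 139 mm above the table; shut, the lid reaches from there toward the box's -x. It is linked to the pedal: lid angle = 4.4 x pedal angle, both ways.
- lid_hinge (a joint): Lid angle in rad: 0 shut, 1.57 upright, 1.85 fully open (leaning back 16 degrees past upright, where its own weight keeps it open without a hand on the pedal). Below about 1.45 the lid falls shut by its weight, hard, unless the pedal is held; let down over 3 s or so it closes gently.
- pedal (a joint): Pedal angle in rad: 0 up (lid shut), 0.42 fully down (lid fully open). Pressing takes about 6 N at first, less as the lid rises. To close, the pedal has to be lifted: about 3 N over the first fifth of the way; after that the lid's weight pushes it up with growing force (up to about 6 N) and it must be held back.
- pedal_grip (a point): Middle of the orange upright rib on the pedal; moves with it. Rib 14 mm thick along the box's y (pinch it so from above), 36 mm long along x, on a black rubber pad 64 mm wide; rib top 12 mm above this point, pad top 13 mm below. From pedal up to fully down it sinks from about 93 to 52 mm above the table and shifts about 7 mm toward the box's -x; the rib turns 0.4 rad between the fingers.
- pedal_hinge (a point): Pedal hinge axis, parallel to the box's y, 55 mm from the box's centre toward -x and 55 mm above the table; point pedal_grip lies 107 mm from it.
- cradle: Wooden bottle cradle fixed to the table: foot board 120 x 70 x 12 mm under a V trough of two rails 80 mm long, rising at 40 degrees toward the cradle's +x (about away from the robot), with a stop at its low end. Origin: centre of the foot's underside. The trough reaches at most 27 mm from its middle plane, so fingers can pass down either side of the bottle; its upper 40 mm stick out.
- bottle: White plastic bottle with a black band and white cap, 52 mm diameter, 120 mm tall, 0.14 to 0.28 kg. Origin: centre of its base; z along its axis to the cap. Body 52 mm wide up to about 80 mm, narrowing to the cap, 33 mm wide, from 92 to 120 mm. At the start it lies in the cradle, cap end up, its base centre 45 mm from the cradle's origin toward -x and 45 mm above the table.
- bottle_cap (a point): Centre of the top of the bottle's cap, 120 mm from its base.
- red_pot: Small red colour pot with a pink lid, 57 mm diameter, 60 mm high, loose bystander. Origin: centre of its underside.
- teal_tube: Teal paint tube with a big white cap, 100 x 58 x 38 mm, lying, loose bystander. Origin: centre of its underside; length along x.

How it is judged:
By the outcome, as a careful person would: the job done as asked, in the order asked, and still so for the second after the job is handed in, with the robot touching nothing.
It also fails if it takes over 72 s, if anything falls off the work surface, if the arm or the gripper's body presses on something with over 40 N, if the wrist force passes 120 N, or if a joint passes its speed limit or range.

## Robot

A 7-joint arm with a two-finger parallel gripper is mounted at the origin on a cart in front of the work surface, level with it; the furniture and walls round the work are solid. World frame = base frame: x ahead of the robot, y to its left, z up, the work surface at z = 0. Lengths are in m, angles in rad, forces in N, time in s.
With the tool pointing down it reaches from about 0.425 to 0.925 m from the base axis. Payload 6.8 kg.
Tool frame: the origin (TCP) lies on the centre line of the jaws, within the pads' length; the fingertips stand 25 mm ahead of it and the grasp point (between the pads) lies 6 mm ahead of it; z points along the fingers, y is the line along which they close (so a half turn about z gives the same grasp; the last joint's range is limited). The gripper opens to 85 mm and grips with 20 to 120 N. Pads are 22 mm wide; open, the fingers measure 114 mm over their backs; the gripper's body (76 mm by 85 mm) begins 54 mm behind the grasp point. The pads swing forward as they close: fully open they stand 13 mm farther back than shut.
Start: joints at [-0.108, 0.477, 0.022, 1.555, -0.011, 1.109, -0.083], TCP at [0.675, 0, 0.256] pointing down, gripper open.
Joint ranges: [-2.96, 2.96], [-0.34, 2.1], [-1.41, 1.46], [0.24, 2.44], [-1.37, 4.51], [0.17, 1.92], [-2.96, 2.96]. Speed limits (rad/s): [2.39, 2.39, 3.14, 3.14, 3.14, 3.14, 3.14].

## Interface

Orientations are given as a rotation vector (axis times angle).
In Python, from bench import status, imaging, workorder gives the robot as it stands.
- The arm moves only by the tool send_rows, never from a script. Its argument "steps" is a list of rows, each an object of numbers: "dx", "dy", "dz": the shift along the tool's x, y, z in cm; "yaw": the turn about the tool's z in degrees; "gripper": the opening, from 0 (shut) to 1 (fully open). A call has 1 to 5 rows; each row is the pose to reach, as a shift and turn from the pose commanded when the call began, along the tool's axes at that moment; what a row does not reach only later rows make up. A row lasts 1/8 s, in which the tool goes at most 62.5 mm and 10.7 degrees, less where a joint would pass 70% of its speed; a pose out of reach is approached as far as the arm can. A call with a gripper value outside its range is refused whole. The fingers move at their own pace and stop on an object; "force" is the grip in N (left out, the last holds). Time passes only in rows, so rows that repeat a pose let the fingers close. It gives the time, the measured TCP pose, the force, the opening and the grip force at its end, in the units of the state.
- status.get_obs(): the state, without advancing time (a new reading comes with each control period).
- imaging.grab_frame(name): name is "scene" or "side" or "wrist"; returns a dict with "color" (420x560x3 uint8, red, green, blue), "depth" (420x560 float32, m along the optical axis (not along the pixel's ray), 0 where there is no reading), "K" (3x3 intrinsics, pixels), "R" (3x3) and "t" (3): a world point X has camera coordinates R X + t. Camera axes: x right, y down, z forward; pixel columns grow to the right and rows downward; lengths in m; the calibration is good to about 2 mm. A picture is of the moment at which its call begins.
- workorder.hand_in(): hands the job in; it is judged then, once.
The state is a dict: "clock": time; "joints": joint angles; "qvel": joint speeds; "tau": joint torques, N m; "tcp_pos": TCP position; "orientation": TCP orientation; "contact_force": force on the tool from outside, world axes, zero at the start; "moment": the same for the moment, N m; "grip_width": finger opening in m; "gripper_force": force on a finger pad.
Only numpy, scipy, OpenCV 4.12 (cv2) and the standard library are available. Lean on these libraries where they do the work, as an engineer would, in place of code of your own. Each camera call takes 0.05 s, during which the arm holds its last target. There are 200 camera calls.

## Working session

There is one attempt and no reset: what is moved stays moved. The work goes in short steps, Python scripts to look and compute and a tool call to move; the robot and the scene stay as the last step left them, time stands still between calls to the robot, and variables do not carry over. Pictures are saved under pics/ and viewed, at most 10 in all, crops included, and the job is handed in when it is done.

Besides the shell and the picture viewer there is one more tool, called after "Request:" by a JSON object that holds its "api" and its "payload". send_rows: Moves the arm, as the interface text tells. Its arguments: {"type":"object","properties":{"steps":{"type":"array"},"force":{"type":"number"}},"required":["steps"]}

```bash
ls; mkdir -p pics
cat > h.py <<'E'
import numpy as np, cv2
from bench import status, imaging, workorder
def grab(n):
    f=imaging.grab_frame(n); d=f["depth"]; K=f["K"]
    v,u=np.mgrid[:d.shape[0],:d.shape[1]]
    P=np.stack([(u-K[0,2])/K[0,0]*d,(v-K[1,2])/K[1,1]*d,d],-1)
    f["X"]=(P-f["t"])@f["R"]; f["X"][d==0]=np.nan
    return f
def save(f,name): cv2.imwrite("pics/"+name,f["color"][:,:,::-1])
E
python3 - <<'E'
from h import *
fs=[grab(n) for n in("scene","side")]
cv2.imwrite("pics/a.png",cv2.resize(np.vstack([f["color"][:,:,::-1] for f in fs]),(448,600)) if 0 else np.hstack([cv2.resize(f["color"][:,:,::-1],(400,300)) for f in fs]))
save(fs[0],"s.png");save(fs[1],"d.png")
for n,f in zip("sd",fs): np.savez(n+".npz",X=f["X"],c=f["color"],K=f["K"],R=f["R"],t=f["t"])
print(status.get_obs())
E
```

```text
pics
{'clock': 0.1, 'joints': array([-0.10808545,  0.47771893,  0.02235684,  1.5563609 , -0.01150131,
        1.10929763, -0.08309253]), 'qvel': array([ 0.00026664, -0.00119764,  0.00240834, -0.0030997 , -0.00042975,
        0.00075325,  0.00010394]), 'tau': array([ 5.69385389e-03, -5.97765398e+01,  1.61440808e+00, -2.81952703e+01,
        1.29656185e-02,  5.02699884e-03, -1.13572563e-05]), 'tcp_pos': array([ 6.74502680e-01, -2.66917513e-05,  2.55418667e-01]), 'orientation': array([-2.22067854e+00, -2.22067781e+00,  1.97369618e-03]), 'contact_force': array([-1.19248618,  0.20624337, -0.19113522]), 'moment': array([-0.04266812, -0.08323446, -0.04539752]), 'gripper_force': 0.0, 'grip_width': 0.08535252986823114}
```

View pics/s.png

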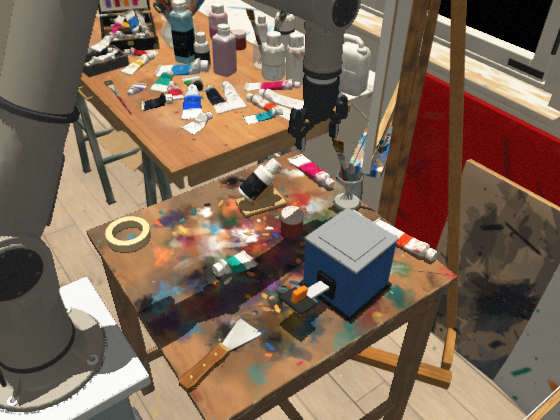

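View pics/d.png

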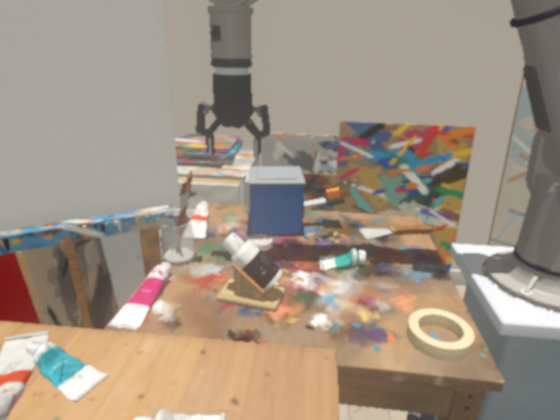

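```bash
cat > m.py <<'E'
from h import *
S=np.load("s.npz");D=np.load("d.npz")
def hsv(c): return cv2.cvtColor(c,cv2.COLOR_RGB2HSV)
def rep(n,m):
    p=m[np.isfinite(m).all(1)] 
    print(n,len(p),'med',np.median(p,0).round(3),'p2',np.percentile(p,2,axis=0).round(3),'p98',np.percentile(p,98,axis=0).round(3))
X=S["X"];H=hsv(S["c"])
# lid top
reg=np.zeros(X.shape[:2],bool);reg[200:310,295:400]=1
lid=reg&(X[...,2]>.135)&(X[...,2]<.155)
rep('lid',X[lid]);print(cv2.minAreaRect(X[lid][:,:2].astype(np.float32)*1000))
og=reg&(H[...,0]>5)&(H[...,0]<18)&(H[...,1]>180)&(H[...,2]>150)&(X[...,2]>.05)
og[:,:285]=0
reg2=np.zeros_like(reg);reg2[280:310,285:312]=1
og=reg2&(H[...,0]>5)&(H[...,0]<20)&(H[...,1]>170)&(H[...,2]>140)&(X[...,2]>.06);rep('orange',X[og]);print(cv2.minAreaRect(X[og][:,:2].astype(np.float32)*1000))
for n,A,(r0,r1,c0,c1) in(('bottleS',S["X"],(150,210,230,290)),('bottleD',D["X"],(225,300,215,290))):
    a=A[r0:r1,c0:c1].reshape(-1,3);rep(n,a[a[:,2]>.05]); rep(n+'foot',a[(a[:,2]>.006)&(a[:,2]<.018)]); print(cv2.minAreaRect(a[(a[:,2]>.007)&(a[:,2]<.018)][:,:2].astype(np.float32)*1000))
a=X[200:240,275:305].reshape(-1,3);rep('pot',a[a[:,2]>.05])
a=X[245:280,205:255].reshape(-1,3);rep('tube',a[a[:,2]>.02])
E
python3 m.py
python3 - <<'E'
import cv2,numpy as np
s=cv2.imread('pics/s.png')[140:320,200:410];d=cv2.imread('pics/d.png')[160:320,180:360]
cv2.imwrite('pics/c.png',np.hstack([cv2.resize(s,(420,360)),cv2.resize(d,(378,336)).copy() if 0 else cv2.resize(d,(380,360))]))
E
```

```text
lid 3372 med [ 0.601 -0.212  0.148] p2 [ 0.536 -0.276  0.138] p98 [ 0.68  -0.138  0.152]
((611.9420166015625, -202.79502868652344), (151.66390991210938, 142.19851684570312), 8.553600311279297)
orange 122 med [ 0.45  -0.229  0.104] p2 [ 0.437 -0.235  0.086] p98 [ 0.472 -0.22   0.109]
((458.3553466796875, -224.609619140625), (45.95124053955078, 24.30088233947754), 34.19082260131836)
bottleS 948 med [0.607 0.126 0.088] p2 [0.562 0.036 0.053] p98 [0.658 0.157 0.127]
bottleSfoot 560 med [0.624 0.132 0.012] p2 [0.56  0.099 0.007] p98 [0.718 0.352 0.016]
((642.4915771484375, 235.942138671875), (270.6773376464844, 123.40023803710938), 74.92411041259766)
bottleD 1969 med [0.614 0.157 0.082] p2 [ 0.565 -0.004  0.052] p98 [0.66  0.172 0.126]
bottleDfoot 927 med [0.627 0.14  0.012] p2 [ 0.558 -0.141  0.006] p98 [0.676 0.167 0.017]
((615.9750366210938, 0.0019989013671875), (339.1043701171875, 127.09774017333984), 89.75511169433594)
pot 327 med [0.617 0.005 0.059] p2 [ 0.592 -0.018  0.051] p98 [0.642 0.032 0.063]
tube 203 med [ 0.403 -0.021  0.03 ] p2 [ 0.385 -0.033  0.02 ] p98 [ 0.428 -0.002  0.038]
```

View pics/c.png

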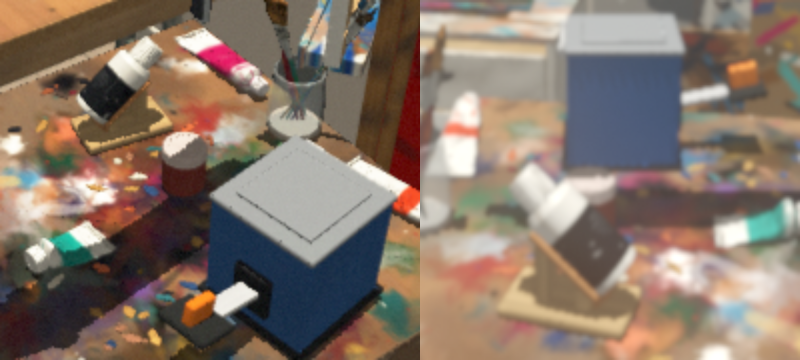

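```bash
cat > m2.py <<'E'
from h import *
from scipy.optimize import least_squares
from scipy.ndimage import binary_erosion
S=np.load("s.npz");D=np.load("d.npz")
V=lambda a:a.astype(np.float32)*1000
XA=np.vstack([S["X"].reshape(-1,3),D["X"].reshape(-1,3)])
for n,A in(('S',S["X"].reshape(-1,3)),('D',D["X"].reshape(-1,3))):
    c=np.array([.607,-.207])
    a=A[(abs(A[:,2]-.147)<.006)&(np.hypot(*(A[:,:2]-c).T)<.12)]
    a=a[(np.sum(np.hypot(*(a[:,None,:2]-a[None,:,:2]).transpose(2,0,1))<.006,1)>4)] if len(a)<6000 else a
    print(n,'lid',len(a),np.median(a[:,2]),cv2.minAreaRect(V(a[:,:2])))
    a=A[(A[:,2]>.02)&(A[:,2]<.13)&(np.hypot(*(A[:,:2]-c).T)<.115)&(A[:,0]>.53)]
    # wall lines: histogram extents by side
    np.savez('w'+n,a=a)
    a=A[(A[:,2]>.005)&(A[:,2]<.018)&(abs(A[:,0]-.62)<.09)&(abs(A[:,1]-.135)<.07)]
    a=a[(np.sum(np.hypot(*(a[:,None,:2]-a[None,:,:2]).transpose(2,0,1))<.005,1)>4)]
    print('foot',len(a),cv2.minAreaRect(V(a[:,:2])))
# bottle: cylinder/profile fit
prof_z=[0,.08,.092,.12]; 
def prof(t): return np.interp(t,[.0,.08,.092,.12],[.026,.026,.0165,.0165])
def res(p,a):
    b=p[:3];yaw,el=p[3],p[4]; u=np.array([np.cos(el)*np.cos(yaw),np.cos(el)*np.sin(yaw),np.sin(el)])
    q=a-b;t=q@u;r=np.linalg.norm(q-t[:,None]*u,axis=1)
    dr=r-prof(t); out=np.maximum(t-.12,0)
    # end faces
    d=np.where(t>.118,np.where(r<.016,t-.12,dr),np.where((t<.003)&(r<.024),t,dr))
    return d
for n,fs in(('S',[S]),('D',[D]),('SD',[S,D])):
    P=[]
    for f in fs:
        A=f["X"];h=cv2.cvtColor(f["c"],cv2.COLOR_RGB2HSV);g=(h[...,1]<70)|(h[...,2]<50)
        m=g&(A[...,2]>.05)&(A[...,2]<.16)&(abs(A[...,0]-.61)<.075)&(abs(A[...,1]-.138)<.05)
        P.append(A[m])
    a=np.vstack(P)
    r=least_squares(res,[.575,.138,.045,0,.7],args=(a,),loss='soft_l1',f_scale=.002)
    u=r.x; print(n,len(a),u.round(4),'med res',np.median(abs(res(r.x,a))).round(4))
# orange and pad
for n,f in(('S',S),('D',D)):
    A=f["X"];h=cv2.cvtColor(f["c"],cv2.COLOR_RGB2HSV)
    m=(h[...,0]>5)&(h[...,0]<20)&(h[...,1]>150)&(h[...,2]>120)&(A[...,2]>.06)&(A[...,2]<.125)&(A[...,0]>.38)&(A[...,0]<.5)&(abs(A[...,1]+.23)<.06)
    print(n,'orange',m.sum(),np.median(A[m],0).round(4),cv2.minAreaRect(V(A[m][:,:2])), 'z',np.percentile(A[m][:,2],[5,50,95]).round(3))
    t=m&(A[...,2]>.098);print(' top',t.sum(),A[t].mean(0).round(4),cv2.minAreaRect(V(A[t][:,:2])))
E
python3 m2.py
```

```text
S lid 3242 0.14831651836952914 ((611.2684936523438, -202.9971160888672), (150.76170349121094, 142.00575256347656), 8.323168754577637)
foot 552 ((615.3140869140625, 137.85494995117188), (69.77764129638672, 120.78385925292969), 79.4870376586914)
D lid 774 0.1476862154342456 ((611.8399047851562, -197.99835205078125), (145.5704803466797, 134.6782989501953), 8.154080390930176)
foot 1086 ((616.9288940429688, 143.21859741210938), (70.22456359863281, 119.5902099609375), 79.43901062011719)
S 837 [ 0.5743  0.1483  0.0454 -0.1546  0.6908] med res 0.0015
D 1452 [ 0.5744  0.1485  0.0452 -0.1803  0.6963] med res 0.0008
SD 2289 [ 0.5741  0.1485  0.045  -0.1733  0.693 ] med res 0.001
S orange 185 [ 0.4512 -0.2308  0.1008] ((453.75701904296875, -220.1360321044922), (39.35653305053711, 31.480525970458984), 9.803999900817871) z [0.086 0.101 0.107]
 top 110 [ 0.4544 -0.2284  0.1039] ((457.07861328125, -227.6646728515625), (35.73569869995117, 14.347799301147461), 2.438615083694458)
D orange 104 [ 0.4564 -0.2213  0.0977] ((457.2854309082031, -223.20289611816406), (33.24764633178711, 13.335152626037598), 10.803943634033203) z [0.086 0.098 0.107]
 top 52 [ 0.4563 -0.2228  0.1025] ((457.5992126464844, -223.80975341796875), (32.54241180419922, 12.756160736083984), 7.457559585571289)
```

Request:
{"api": "send_rows", "payload": {"steps": [{"dx": -4.5, "dy": -4.35, "yaw": 10, "gripper": 0.5}, {"dx": -9, "dy": -8.7, "yaw": 20, "gripper": 0.5}, {"dx": -13.5, "dy": -13.05, "yaw": 30, "gripper": 0.5}, {"dx": -18, "dy": -17.4, "yaw": 40, "gripper": 0.5}, {"dx": -22.5, "dy": -21.75, "yaw": 50, "gripper": 0.5}], "force": 50}}

```text
validation failed for argument at $.st...
```

Request:
{"api": "send_rows", "payload": {"steps": [{"dz": 3, "yaw": 10, "gripper": 0.5}, {"dz": 6, "yaw": 20, "gripper": 0.5}, {"dz": 9, "yaw": 31.7, "gripper": 0.5}, {"dz": 10, "yaw": 31.7, "gripper": 0.5}, {"dz": 10, "yaw": 31.7, "gripper": 0.5}]}}

```text
validation failed for argument at $.st...
```

Run:
```python
from h import *
from scipy.spatial.transform import Rotation as R
o=status.get_obs();print(o['clock'],o['tcp_pos'],R.from_rotvec(o['orientation']).as_matrix().round(3),o['joints'].round(2),o['grip_width'])
f=grab("wrist");save(f,"w1.png")
A=f["X"];h=cv2.cvtColor(f["color"],cv2.COLOR_RGB2HSV)
m=(h[...,0]>5)&(h[...,0]<20)&(h[...,1]>150)&(h[...,2]>120)&(A[...,2]>.06)&(A[...,2]<.125)&(A[...,0]>.38)&(A[...,0]<.5)&(abs(A[...,1]+.23)<.06)
print(m.sum(),A[m].mean(0),cv2.minAreaRect(A[m][:,:2].astype(np.float32)*1000),np.percentile(A[m][:,2],[5,95]))
```

```text
0.1 [ 6.74502680e-01 -2.66917513e-05  2.55418667e-01] [[ 0.     1.    -0.002]
 [ 1.    -0.    -0.   ]
 [-0.    -0.002 -1.   ]] [-0.11  0.48  0.02  1.56 -0.01  1.11 -0.08] 0.08535252986823114<stdin>:7: RuntimeWarning: Mean of empty slice.
  ret = um.true_divide(
Traceback (most recent call last):
IndexError: index -1 is out of bounds for axis 0 with size 0
```

View pics/w1.png

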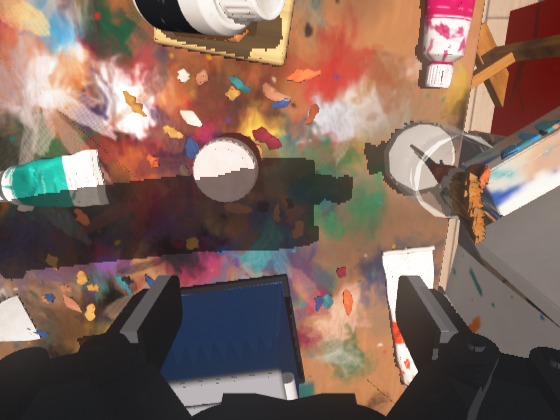

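Request:
{"api": "send_rows", "payload": {"steps": [{"dx": -4.5, "dy": -4.3, "dz": 0, "yaw": 10, "gripper": 0.5}], "force": 50}}

```text
clock: 0.28
tcp_pos: [0.6334, -0.0405, 0.2553]
orientation: [-2.402, -2.023, -0.003]
contact_force: [-0.9, -1.1, 0.5]
grip_width: 0.0699
gripper_force: 0.0
```

Request:
{"api": "send_rows", "payload": {"steps": [{"dx": -4.8, "dy": -3.2, "dz": 0, "yaw": 10, "gripper": 0.5}, {"dx": -9.6, "dy": -6.5, "dz": 0, "yaw": 20, "gripper": 0.5}, {"dx": -14.4, "dy": -9.7, "dz": 0, "yaw": 30, "gripper": 0.5}, {"dx": -19, "dy": -13, "dz": 0, "yaw": 40, "gripper": 0.5}, {"dx": -20.76, "dy": -14.06, "dz": 2, "yaw": 50, "gripper": 0.5}], "force": 50}}

```text
clock: 0.9
tcp_pos: [0.4554, -0.2282, 0.2373]
orientation: [3.037, 0.796, 0.003]
contact_force: [-0.8, 0.7, 0.3]
grip_width: 0.0429
gripper_force: 0.0
```

Request:
{"api": "send_rows", "payload": {"steps": [{"dx": 0, "dy": 0, "dz": 3, "yaw": 10, "gripper": 0.5}, {"dx": 0, "dy": 0, "dz": 6, "yaw": 21.7, "gripper": 0.5}, {"dx": 0, "dy": 0, "dz": 8, "yaw": 21.7, "gripper": 0.5}, {"dx": 0, "dy": 0, "dz": 8, "yaw": 21.7, "gripper": 0.5}], "force": 50}}

```text
clock: 1.4
tcp_pos: [0.4564, -0.2245, 0.155]
orientation: [-3.132, -0.228, 0.005]
contact_force: [-0.4, 0.8, -0.3]
grip_width: 0.0426
gripper_force: 0.0
```

```bash
cat > p.py <<'E'
from h import *
from scipy.spatial.transform import Rotation as R
o=status.get_obs();print(o['clock'],o['tcp_pos'].round(4),R.from_rotvec(o['orientation']).as_matrix().round(3).tolist(),o['joints'].round(2),o['grip_width'])
f=grab("wrist");save(f,"w2.png")
A=f["X"];h=cv2.cvtColor(f["color"],cv2.COLOR_RGB2HSV)
m=(h[...,0]>5)&(h[...,0]<20)&(h[...,1]>150)&(h[...,2]>120)&(A[...,2]>.03)&(A[...,2]<.125)&(A[...,0]>.38)&(A[...,0]<.5)&(abs(A[...,1]+.23)<.06)
print(m.sum())
if m.sum(): print(A[m].mean(0),cv2.minAreaRect(A[m][:,:2].astype(np.float32)*1000),np.percentile(A[m][:,2],[5,95]))
E
python3 p.py
```

```text
1.4 [ 0.4564 -0.2245  0.155 ] [[0.989, 0.145, -0.003], [0.145, -0.989, 0.001], [-0.003, -0.001, -1.0]] [ 0.05  0.35  0.34  2.06 -0.16  0.76 -0.93] 0.04256677502538047
1963
[ 0.46033925 -0.22710141  0.10341607] ((458.4850769042969, -227.34461975097656), (34.714759826660156, 13.554522514343262), 8.768951416015625) [0.09583359 0.10768538]
```

View pics/w2.png

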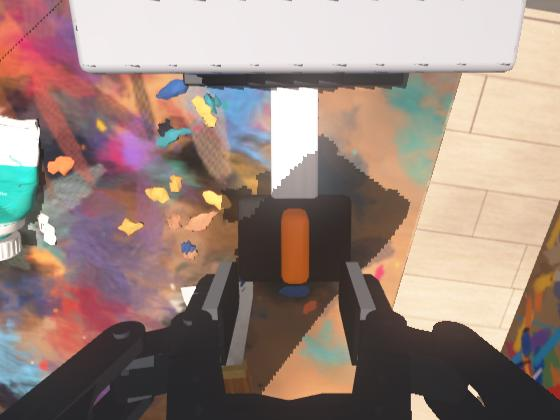

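Request:
{"api": "send_rows", "payload": {"steps": [{"dx": 0.1, "dy": 0.25, "dz": 2.5, "yaw": 0, "gripper": 0.5}, {"dx": 0.1, "dy": 0.25, "dz": 4.4, "yaw": 0, "gripper": 0.5}, {"dx": 0.1, "dy": 0.25, "dz": 4.4, "yaw": 0, "gripper": 0}, {"dx": 0.1, "dy": 0.25, "dz": 4.4, "yaw": 0, "gripper": 0}, {"dx": 0.1, "dy": 0.25, "dz": 4.4, "yaw": 0, "gripper": 0}], "force": 50}}

```text
clock: 2.08
tcp_pos: [0.4593, -0.2272, 0.1134]
orientation: [-3.133, -0.228, -0.002]
contact_force: [-1.8, 2.6, 5.5]
grip_width: 0.0127
gripper_force: 52.0
```

Request:
{"api": "send_rows", "payload": {"steps": [{"dx": 0, "dy": 0, "dz": 0, "yaw": 0, "gripper": 0}, {"dx": 0, "dy": 0, "dz": 0, "yaw": 0, "gripper": 0}], "force": 50}}

```text
clock: 2.33
tcp_pos: [0.4593, -0.2272, 0.1134]
orientation: [-3.133, -0.228, -0.002]
contact_force: [-2.0, 2.7, 7.2]
grip_width: 0.0127
gripper_force: 52.2
```

Request:
{"api": "send_rows", "payload": {"steps": [{"dx": -0.15, "dy": 0, "dz": 0.4, "yaw": 0, "gripper": 0}, {"dx": -0.35, "dy": 0, "dz": 0.85, "yaw": 0, "gripper": 0}, {"dx": -0.45, "dy": 0, "dz": 1.3, "yaw": 0, "gripper": 0}, {"dx": -0.6, "dy": 0, "dz": 1.75, "yaw": 0, "gripper": 0}, {"dx": -0.7, "dy": 0, "dz": 2.2, "yaw": 0, "gripper": 0}], "force": 50}}

```text
clock: 2.95
tcp_pos: [0.4515, -0.2284, 0.0913]
orientation: [-3.133, -0.227, -0.0]
contact_force: [-5.9, 1.8, 9.3]
grip_width: 0.0128
gripper_force: 54.2
```

Request:
{"api": "send_rows", "payload": {"steps": [{"dx": -0.1, "dy": 0, "dz": 0.4, "yaw": 0, "gripper": 0}, {"dx": -0.2, "dy": 0, "dz": 0.85, "yaw": 0, "gripper": 0}, {"dx": -0.25, "dy": 0, "dz": 1.3, "yaw": 0, "gripper": 0}, {"dx": -0.3, "dy": 0, "dz": 1.75, "yaw": 0, "gripper": 0}, {"dx": -0.3, "dy": 0, "dz": 2.1, "yaw": 0, "gripper": 0}], "force": 50}}

```text
clock: 3.58
tcp_pos: [0.448, -0.2289, 0.0693]
orientation: [-3.133, -0.227, 0.002]
contact_force: [-5.4, 0.3, 2.1]
grip_width: 0.0128
gripper_force: 54.2
```

```bash
cat > lid.py <<'E'
from h import *
f=grab("scene");A=f["X"];c=np.array([.6095,-.203]);ux=np.array([.9895,.1445]);uy=np.array([-.1445,.9895])
q=A[...,:2]-c;bx=q@ux;by=q@uy;z=A[...,2]
h=cv2.cvtColor(f["color"],cv2.COLOR_RGB2HSV)
m=(h[...,1]<60)&(h[...,2]>90)&(abs(by)<.06)&(z>.16)&(z<.30)&(bx>-.1)&(bx<.18)
if m.sum()>50:
    p=np.polyfit(z[m]-.139,bx[m]-.073,1);print('lid n',m.sum(),'angle',np.pi/2+np.arctan(p[0]),'zmax',z[m].max())
else: print('no lid pts',m.sum())
print(status.get_obs()['clock'],status.get_obs()['contact_force'])
E
python3 lid.py
```

```text
lid n 2832 angle 1.817612608289643 zmax 0.28053397843353567
3.625 [-5.08743688 -0.10897525  0.91154805]
```

Request:
{"api": "send_rows", "payload": {"steps": [{"dx": -0.1, "dy": 0, "dz": 0.3, "yaw": 0, "gripper": 0}, {"dx": -0.1, "dy": 0, "dz": 0.4, "yaw": 0, "gripper": 0}, {"dx": -0.1, "dy": 0, "dz": 0.4, "yaw": 0, "gripper": 0}], "force": 50}}

```text
clock: 4.0
tcp_pos: [0.448, -0.229, 0.0681]
orientation: [-3.132, -0.226, -0.002]
contact_force: [-12.6, 5.9, 39.3]
grip_width: 0.0131
gripper_force: 59.3
```

```bash
python3 lid.py
```

```text
lid n 2871 angle 1.8528182778974487 zmax 0.2802948415044352
4.05 [-13.33741024   6.58389299  38.82359894]
```

Request:
{"api": "send_rows", "payload": {"steps": [{"dx": 0, "dy": 0, "dz": -0.35, "yaw": 0, "gripper": 0}, {"dx": 0, "dy": 0, "dz": -0.35, "yaw": 0, "gripper": 0.5}, {"dx": 0, "dy": 0, "dz": -0.35, "yaw": 0, "gripper": 0.5}, {"dx": 0, "dy": 0, "dz": -0.35, "yaw": 0, "gripper": 0.5}, {"dx": 0, "dy": 0, "dz": -4, "yaw": 0, "gripper": 0.5}], "force": 50}}

```text
clock: 4.68
tcp_pos: [0.4465, -0.2283, 0.1037]
orientation: [-3.132, -0.227, 0.008]
contact_force: [0.7, -1.4, 0.6]
grip_width: 0.0428
gripper_force: 0.0
```

Request:
{"api": "send_rows", "payload": {"steps": [{"dx": 0, "dy": 0, "dz": -5, "yaw": 0, "gripper": 0.5}, {"dx": 0, "dy": 0, "dz": -10, "yaw": 0, "gripper": 0.5}, {"dx": 0, "dy": 0, "dz": -15, "yaw": 0, "gripper": 0.7}, {"dx": 0, "dy": 0, "dz": -15, "yaw": 0, "gripper": 0.7}], "force": 50}}

```text
clock: 5.18
tcp_pos: [0.4503, -0.2301, 0.259]
orientation: [3.131, 0.227, 0.012]
contact_force: [0.4, 0.4, -0.2]
grip_width: 0.0596
gripper_force: 0.0
```

```bash
python3 lid.py; python3 -c "
from h import *
o=status.get_obs();print(o['tcp_pos'],o['orientation'])"
```

```text
lid n 2862 angle 1.8510630519575146 zmax 0.2787378948274345
5.225 [ 0.17609596  0.34380594 -0.40615913]
[ 0.44902512 -0.22929921  0.25678648] [3.13225954 0.22731877 0.00618376]
```

Request:
{"api": "send_rows", "payload": {"steps": [{"dx": 3.6, "dy": -4.6, "dz": 0, "yaw": 0, "gripper": 0.7}, {"dx": 7.2, "dy": -9.2, "dz": 0, "yaw": 0, "gripper": 0.7}, {"dx": 10.8, "dy": -13.8, "dz": 0, "yaw": 0, "gripper": 0.7}, {"dx": 14.4, "dy": -18.4, "dz": 0, "yaw": 0, "gripper": 0.7}, {"dx": 18, "dy": -23, "dz": 0, "yaw": 0, "gripper": 0.7}], "force": 40}}

```text
clock: 5.85
tcp_pos: [0.5929, 0.0262, 0.2533]
orientation: [3.133, 0.227, -0.004]
contact_force: [0.2, -1.0, 0.8]
grip_width: 0.0597
gripper_force: 0.0
```

Request:
{"api": "send_rows", "payload": {"steps": [{"dx": 3.8, "dy": -4.9, "dz": 0, "yaw": 9, "gripper": 0.7}, {"dx": 7.7, "dy": -9.9, "dz": 0, "yaw": 18.4, "gripper": 0.7}, {"dx": 7.7, "dy": -9.9, "dz": 5, "yaw": 18.4, "gripper": 0.7}, {"dx": 7.7, "dy": -9.9, "dz": 8, "yaw": 18.4, "gripper": 0.7}, {"dx": 7.7, "dy": -9.9, "dz": 8, "yaw": 18.4, "gripper": 0.7}], "force": 40}}

```text
clock: 6.48
tcp_pos: [0.6521, 0.1332, 0.1707]
orientation: [3.126, -0.276, -0.012]
contact_force: [-0.0, -0.6, 0.6]
grip_width: 0.0598
gripper_force: 0.0
```

```bash
cat > st.py <<'E'
from h import *
from scipy.spatial.transform import Rotation as R
o=status.get_obs();M=R.from_rotvec(o['orientation']).as_matrix();print(o['clock'],o['tcp_pos'].round(4),'tool y deg',np.degrees(np.arctan2(M[1,1],M[0,1])).round(2),'tilt',M[:,2].round(4),o['contact_force'].round(1),o['joints'].round(2))
E
python3 st.py; python3 -c "
from h import *
save(grab('wrist'),'w3.png')"
```

```text
6.475 [0.6521 0.1332 0.1707] tool y deg -100.09 tilt [-0.0081 -0.0025 -1.    ] [-0.  -0.6  0.6] [-0.48  0.56  0.26  1.66 -0.17  0.95 -1.9 ]
```

View pics/w3.png

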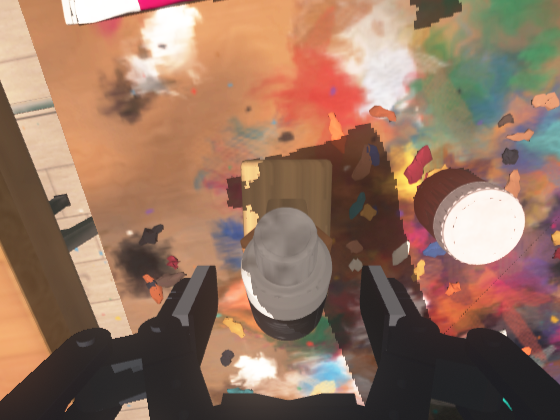

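Request:
{"api": "send_rows", "payload": {"steps": [{"dx": 0.3, "dy": -0.1, "dz": 2.5, "yaw": 0, "gripper": 0.7}, {"dx": 0.3, "dy": -0.1, "dz": 4.7, "yaw": 0, "gripper": 0.7}, {"dx": 0.3, "dy": -0.1, "dz": 4.7, "yaw": 0, "gripper": 0.7}], "force": 40}}

```text
clock: 6.9
tcp_pos: [0.6576, 0.1339, 0.1281]
orientation: [3.129, -0.277, -0.002]
contact_force: [-0.4, -0.5, 0.5]
grip_width: 0.06
gripper_force: 0.0
```

```bash
python3 st.py
```

```text
6.9 [0.6576 0.1339 0.1281] tool y deg -100.12 tilt [-1.3e-03 -3.0e-04 -1.0e+00] [-0.4 -0.5  0.5] [-0.47  0.61  0.25  1.68 -0.18  0.87 -1.89]
```

Slightly lower and back, then close.

Request:
{"api": "send_rows", "payload": {"steps": [{"dx": -0.1, "dy": 0, "dz": 0.4, "yaw": 0, "gripper": 0.7}, {"dx": -0.1, "dy": 0, "dz": 0.4, "yaw": 0, "gripper": 0}, {"dx": -0.1, "dy": 0, "dz": 0.4, "yaw": 0, "gripper": 0}, {"dx": -0.1, "dy": 0, "dz": 0.4, "yaw": 0, "gripper": 0}, {"dx": -0.1, "dy": 0, "dz": 0.4, "yaw": 0, "gripper": 0}], "force": 40}}

```text
clock: 7.52
tcp_pos: [0.6576, 0.1341, 0.1252]
orientation: [-3.129, 0.277, -0.002]
contact_force: [-0.9, -1.7, 5.2]
grip_width: 0.0317
gripper_force: 39.9
```

Request:
{"api": "send_rows", "payload": {"steps": [{"dx": 0, "dy": 0, "dz": 0, "yaw": 0, "gripper": 0}, {"dx": 0, "dy": 0, "dz": -1, "yaw": 0, "gripper": 0}, {"dx": 0, "dy": 0, "dz": -2, "yaw": 0, "gripper": 0}, {"dx": 0, "dy": 0, "dz": -4, "yaw": 0, "gripper": 0}, {"dx": 0, "dy": 0, "dz": -6, "yaw": 0, "gripper": 0}], "force": 40}}

```text
clock: 8.15
tcp_pos: [0.6571, 0.1344, 0.186]
orientation: [-3.129, 0.276, -0.001]
contact_force: [0.1, -0.6, -1.5]
grip_width: 0.0321
gripper_force: 39.8
```

```bash
cat > bot.py <<'E'
import sys
from h import *
from scipy.optimize import least_squares
def prof(t): return np.interp(t,[.0,.08,.092,.12],[.026,.026,.0165,.0165])
def res(p,a):
    b=p[:3];yaw,el=p[3],p[4]; u=np.array([np.cos(el)*np.cos(yaw),np.cos(el)*np.sin(yaw),np.sin(el)])
    q=a-b;t=q@u;r=np.linalg.norm(q-t[:,None]*u,axis=1);dr=r-prof(t)
    return np.where(t>.118,np.where(r<.016,t-.12,dr),np.where((t<.003)&(r<.024),t,dr))
# args: guess base x y z el zmax
g=[float(v) for v in sys.argv[1:6]]; yaw0=-.17
P=[]
for n in("side","scene"):
    f=grab(n);A=f["X"];h=cv2.cvtColor(f["color"],cv2.COLOR_RGB2HSV);k=(h[...,1]<70)|(h[...,2]<50)
    u=np.array([np.cos(g[3])*np.cos(yaw0),np.cos(g[3])*np.sin(yaw0),np.sin(g[3])])
    q=A-np.array(g[:3]);t=q@u;r=np.linalg.norm(q-t[...,None]*u,axis=-1)
    m=k&(t>-.02)&(t<.092)&(r<.05)&(A[...,2]>.004)&(A[...,2]<g[4]); P.append(A[m])
a=np.vstack(P);print([len(p) for p in P])
r=least_squares(lambda p:np.r_[res(p,a),(p[3]-yaw0)*.05],g[:3]+[yaw0,g[3]],loss='soft_l1',f_scale=.002)
print('base',r.x.round(4),'el deg',np.degrees(r.x[4]).round(1),'res',np.median(abs(res(r.x,a))).round(4))
if len(sys.argv)>6: save(f,sys.argv[6])
E
python3 bot.py .574 .148 .10 .69 .25; python3 st.py
```

```text
[1423, 734]
base [ 0.5746  0.148   0.1061 -0.1566  0.7032] el deg 40.3 res 0.0009
8.25 [0.6588 0.1347 0.1881] tool y deg -100.11 tilt [ 0.0056  0.0017 -1.    ] [ 0.6 -0.9 -0.7] [-0.48  0.54  0.26  1.64 -0.16  0.97 -1.91]
```

Request:
{"api": "send_rows", "payload": {"steps": [{"dx": -1.8, "dy": 2.4, "dz": 0, "yaw": 0, "gripper": 0}, {"dx": -3.6, "dy": 4.8, "dz": 0, "yaw": 0, "gripper": 0}, {"dx": -5.4, "dy": 7.2, "dz": 0, "yaw": 0, "gripper": 0}, {"dx": -5.4, "dy": 7.2, "dz": 3, "yaw": 0, "gripper": 0}, {"dx": -5.4, "dy": 7.2, "dz": 6, "yaw": 0, "gripper": 0}], "force": 40}}

```text
clock: 8.88
tcp_pos: [0.5912, 0.0727, 0.1242]
orientation: [-3.129, 0.277, -0.002]
contact_force: [-0.0, 0.8, -2.4]
grip_width: 0.032
gripper_force: 40.0
```

Request:
{"api": "send_rows", "payload": {"steps": [{"dx": 0, "dy": 0, "dz": 1, "yaw": 0, "gripper": 0}, {"dx": 0, "dy": 0, "dz": 2, "yaw": 0, "gripper": 0}, {"dx": 0, "dy": 0, "dz": 2.4, "yaw": 0, "gripper": 0}, {"dx": 0, "dy": 0, "dz": 2.4, "yaw": 0, "gripper": 0}], "force": 40}}

```text
clock: 9.38
tcp_pos: [0.5914, 0.073, 0.1006]
orientation: [-3.129, 0.277, -0.001]
contact_force: [0.2, 1.1, -1.4]
grip_width: 0.0319
gripper_force: 40.0
```

```bash
python3 bot.py .51 .088 .022 .69 .11; python3 st.py
```

```text
[1109, 798]
base [ 0.5085  0.0868  0.0199 -0.1591  0.7005] el deg 40.1 res 0.0009
9.475 [0.5916 0.073  0.1009] tool y deg -100.1 tilt [ 1.1e-03  3.0e-04 -1.0e+00] [ 0.7 -0.5 -2. ] [-0.41  0.54  0.24  1.89 -0.19  0.73 -1.81]
```

Request:
{"api": "send_rows", "payload": {"steps": [{"dx": 0, "dy": 0, "dz": 0.2, "yaw": 0, "gripper": 0}, {"dx": -0.8, "dy": 0, "dz": -0.25, "yaw": 0, "gripper": 0}, {"dx": -1.7, "dy": 0, "dz": -0.75, "yaw": 0, "gripper": 0}, {"dx": -2.6, "dy": 0, "dz": -1.1, "yaw": 0, "gripper": 0}, {"dx": -3.5, "dy": 0, "dz": -1.45, "yaw": 0, "gripper": 0}], "force": 25}}

```text
clock: 10.1
tcp_pos: [0.5559, 0.0793, 0.1152]
orientation: [-3.129, 0.276, -0.0]
contact_force: [-0.0, 0.5, -1.9]
grip_width: 0.0322
gripper_force: 40.1
```

```bash
python3 bot.py .505 .088 .015 .9 .11; python3 st.py
```

```text
[866, 501]
base [ 0.473   0.093   0.034  -0.1547  0.7043] el deg 40.4 res 0.001
10.2 [0.5556 0.0794 0.1152] tool y deg -100.07 tilt [-4.e-04  4.e-04 -1.e+00] [-0.1 -0.8 -1.5] [-0.45  0.48  0.25  1.96 -0.17  0.72 -1.84]
```

Request:
{"api": "send_rows", "payload": {"steps": [{"dx": 0, "dy": 0, "dz": 0.8, "yaw": 0, "gripper": 0.02}, {"dx": 0, "dy": 0, "dz": 1.4, "yaw": 0, "gripper": 0.02}, {"dx": 0, "dy": 0, "dz": 1.6, "yaw": 0, "gripper": 0.02}, {"dx": 0, "dy": 0, "dz": 1.8, "yaw": 0, "gripper": 0.02}], "force": 20}}

```text
clock: 10.7
tcp_pos: [0.5578, 0.0787, 0.0971]
orientation: [-3.129, 0.277, -0.003]
contact_force: [2.1, -1.5, 5.7]
grip_width: 0.0316
gripper_force: 40.7
```

Request:
{"api": "send_rows", "payload": {"steps": [{"dx": -0.2, "dy": 0, "dz": 0.3, "yaw": 0, "gripper": 0.02}, {"dx": -0.8, "dy": 0, "dz": 0.1, "yaw": 0, "gripper": 0.02}, {"dx": -1.25, "dy": 0, "dz": -0.3, "yaw": 0, "gripper": 0.02}, {"dx": -1.7, "dy": 0, "dz": -0.5, "yaw": 0, "gripper": 0.02}], "force": 20}}

```text
clock: 11.2
tcp_pos: [0.5389, 0.0822, 0.1016]
orientation: [3.129, -0.276, -0.002]
contact_force: [0.5, -0.8, -0.6]
grip_width: 0.0315
gripper_force: 40.0
```

```bash
python3 bot.py .473 .093 .018 .8 .11; python3 st.py
```

```text
[1292, 868]
base [ 0.4538  0.0963  0.0229 -0.1534  0.6751] el deg 38.7 res 0.001
11.3 [0.5389 0.0822 0.1017] tool y deg -100.08 tilt [-0.0013  0.     -1.    ] [-0.6 -0.5 -2.9] [-0.46  0.48  0.24  2.01 -0.18  0.68 -1.85]
```

Request:
{"api": "send_rows", "payload": {"steps": [{"dx": 0, "dy": 0, "dz": -4, "yaw": 0, "gripper": 0.1}, {"dx": 0, "dy": 0, "dz": -8, "yaw": -10, "gripper": 0.1}, {"dx": 1, "dy": 3.4, "dz": -12, "yaw": -20, "gripper": 0.1}, {"dx": 2, "dy": 6.8, "dz": -12, "yaw": -30, "gripper": 0.1}, {"dx": 3.3, "dy": 10.4, "dz": -12, "yaw": -40, "gripper": 0.1}], "force": 25}}

```text
clock: 11.92
tcp_pos: [0.5541, -0.0268, 0.2223]
orientation: [-3.032, -0.82, -0.001]
contact_force: [0.3, -0.5, -1.9]
grip_width: 0.032
gripper_force: 39.9
```

Request:
{"api": "send_rows", "payload": {"steps": [{"dx": 0, "dy": 0, "dz": 0, "yaw": -10, "gripper": 0.1}, {"dx": 0, "dy": 0, "dz": 0, "yaw": -20, "gripper": 0.1}, {"dx": 0, "dy": 0, "dz": 0, "yaw": -30, "gripper": 0.1}, {"dx": 0, "dy": 0, "dz": 0, "yaw": -40, "gripper": 0.1}, {"dx": 0, "dy": 0, "dz": 0, "yaw": -50, "gripper": 0.1}], "force": 25}}

```text
clock: 12.55
tcp_pos: [0.5537, -0.0261, 0.2213]
orientation: [-2.402, -2.024, 0.001]
contact_force: [-0.3, 0.2, -1.7]
grip_width: 0.0321
gripper_force: 39.9
```

Request:
{"api": "send_rows", "payload": {"steps": [{"dx": 0, "dy": 0, "dz": 0, "yaw": -9, "gripper": 0.1}, {"dx": 0, "dy": 0, "dz": 0, "yaw": -18.4, "gripper": 0.1}, {"dx": 0, "dy": 0, "dz": 0, "yaw": -18.4, "gripper": 0.1}], "force": 25}}

```text
clock: 12.92
tcp_pos: [0.5538, -0.0262, 0.2214]
orientation: [-2.056, -2.374, 0.001]
contact_force: [0.0, -0.2, -2.2]
grip_width: 0.0322
gripper_force: 39.8
```

```bash
sed -i 's/yaw0=-.17/yaw0=float(sys.argv[7]) if len(sys.argv)>7 else -.17/' bot.py; python3 st.py; python3 bot.py .565 -.11 .142 .69 .3 s2.png 1.716
```

```text
12.925 [ 0.5538 -0.0262  0.2214] tool y deg 8.2 tilt [-1.e-03  2.e-04 -1.e+00] [ 0.  -0.2 -2.2] [-0.03  0.32 -0.04  1.88  0.02  0.94  0.06]
[379, 1019]
base [ 0.5674 -0.1103  0.1425  1.7212  0.6844] el deg 39.2 res 0.0009
```

View pics/s2.png

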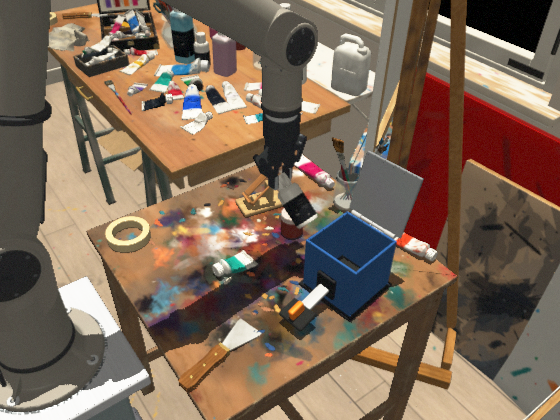

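Request:
{"api": "send_rows", "payload": {"steps": [{"dx": 0, "dy": 0, "dz": 4, "yaw": 0, "gripper": 0.1}, {"dx": 0, "dy": 0, "dz": 8, "yaw": 0, "gripper": 0.1}, {"dx": 0, "dy": 0, "dz": 8.6, "yaw": 0, "gripper": 0.1}, {"dx": -1, "dy": 0, "dz": 8.6, "yaw": 0, "gripper": 0.1}, {"dx": -2, "dy": 0, "dz": 8.6, "yaw": 0, "gripper": 0.1}], "force": 25}}

```text
clock: 13.65
tcp_pos: [0.5584, -0.0435, 0.1378]
orientation: [-2.054, -2.376, -0.007]
contact_force: [-3.2, 15.0, 5.7]
grip_width: 0.0319
gripper_force: 40.8
```

Request:
{"api": "send_rows", "payload": {"steps": [{"dx": -0.6, "dy": 0, "dz": 0, "yaw": 0, "gripper": 0.1}, {"dx": -1.2, "dy": 0, "dz": 0, "yaw": 0, "gripper": 0.1}, {"dx": -1.2, "dy": 0, "dz": 0, "yaw": 0, "gripper": 0.1}], "force": 25}}

```text
clock: 14.02
tcp_pos: [0.5606, -0.0563, 0.1381]
orientation: [2.054, 2.375, 0.007]
contact_force: [0.8, 6.0, -0.4]
grip_width: 0.0321
gripper_force: 42.8
```

```bash
python3 st.py; python3 bot.py .57 -.125 .05 .9 .13 s3.png 1.716
```

```text
14.025 [ 0.5606 -0.0563  0.1381] tool y deg 8.31 tilt [ 0.0041  0.0026 -1.    ] [ 0.8  6.  -0.4] [ 0.02  0.44 -0.04  1.93  0.02  0.77  0.12]
[467, 670]
base [ 0.5708 -0.1231  0.046   1.7056  0.8589] el deg 49.2 res 0.001
```

Request:
{"api": "send_rows", "payload": {"steps": [{"dx": -0.7, "dy": 0, "dz": 0, "yaw": 0, "gripper": 0.1}, {"dx": -1.4, "dy": 0, "dz": 0, "yaw": 0, "gripper": 0.1}, {"dx": -2.1, "dy": 0, "dz": 0, "yaw": 0, "gripper": 0.1}, {"dx": -2.8, "dy": 0, "dz": 0, "yaw": 0, "gripper": 0.1}, {"dx": -3.5, "dy": 0, "dz": 0, "yaw": 0, "gripper": 0.1}], "force": 25}}

```text
clock: 14.75
tcp_pos: [0.5651, -0.0919, 0.1377]
orientation: [2.054, 2.375, 0.005]
contact_force: [-0.2, 4.2, 0.8]
grip_width: 0.0318
gripper_force: 43.6
```

Request:
{"api": "send_rows", "payload": {"steps": [{"dx": -0.7, "dy": 0, "dz": 0, "yaw": 0, "gripper": 0.1}, {"dx": -1.4, "dy": 0, "dz": 0, "yaw": 0, "gripper": 0.1}, {"dx": -1.8, "dy": 0, "dz": 0, "yaw": 0, "gripper": 0.1}], "force": 25}}

```text
clock: 15.12
tcp_pos: [0.5665, -0.1109, 0.1359]
orientation: [-2.056, -2.376, 0.0]
contact_force: [-2.0, 4.6, -0.9]
grip_width: 0.0316
gripper_force: 44.2
```

```bash
python3 st.py; python3 bot.py .571 -.115 .02 1.45 .11 s4.png 1.716
```

```text
15.125 [ 0.5665 -0.1109  0.1359] tool y deg 8.26 tilt [-1.e-04 -0.e+00 -1.e+00] [-2.   4.6 -0.9] [ 0.1   0.46 -0.02  1.9   0.02  0.78  0.22]
[821, 324]
base [ 0.568  -0.1186  0.022   1.7208  1.4059] el deg 80.6 res 0.0011
```

Request:
{"api": "send_rows", "payload": {"steps": [{"dx": -0.3, "dy": 0, "dz": 0, "yaw": 0, "gripper": 0.1}, {"dx": -0.6, "dy": 0, "dz": 0, "yaw": 0, "gripper": 0.1}, {"dx": -0.9, "dy": 0, "dz": 0, "yaw": 0, "gripper": 0.1}], "force": 25}}

```text
clock: 15.6
tcp_pos: [0.5677, -0.1192, 0.1358]
orientation: [-2.055, -2.376, 0.0]
contact_force: [-0.7, 5.3, 1.3]
grip_width: 0.0322
gripper_force: 44.4
```

```bash
python3 st.py; python3 bot.py .571 -.115 .02 1.5 .11 s5.png 1.716
```

```text
15.6 [ 0.5677 -0.1192  0.1358] tool y deg 8.31 tilt [-2.e-04  1.e-04 -1.e+00] [-0.7  5.3  1.3] [ 0.12  0.46 -0.02  1.89  0.01  0.79  0.23]
[853, 278]
base [ 0.5679 -0.1182  0.022   1.7263  1.4832] el deg 85.0 res 0.0011
```

Request:
{"api": "send_rows", "payload": {"steps": [{"dx": -0.3, "dy": 0, "dz": 0, "yaw": 0, "gripper": 0.1}, {"dx": -0.6, "dy": 0, "dz": 0, "yaw": 0, "gripper": 0.1}, {"dx": -0.9, "dy": 0, "dz": 0, "yaw": 0, "gripper": 0.1}], "force": 25}}

```text
clock: 16.08
tcp_pos: [0.5687, -0.1258, 0.1358]
orientation: [-2.052, -2.375, -0.002]
contact_force: [-4.4, 13.6, 5.7]
grip_width: 0.0321
gripper_force: 43.6
```

```bash
python3 st.py; python3 bot.py .571 -.115 .02 1.5 .11 s5.png 1.716
```

```text
16.075 [ 0.5687 -0.1258  0.1358] tool y deg 8.36 tilt [-0.0015  0.003  -1.    ] [-4.4 13.6  5.7] [ 0.13  0.47 -0.02  1.88  0.01  0.79  0.25]
[865, 274]
base [ 0.5679 -0.1172  0.0229  1.7283  1.548 ] el deg 88.7 res 0.0011
```

Request:
{"api": "send_rows", "payload": {"steps": [{"dx": 1.0, "dy": 0, "dz": 0, "yaw": 0, "gripper": 0.1}, {"dx": 2.0, "dy": 0, "dz": 0, "yaw": 0, "gripper": 0.1}, {"dx": 3.0, "dy": 0, "dz": 0, "yaw": 0, "gripper": 0.1}, {"dx": 3.0, "dy": 0, "dz": 0.9, "yaw": 0, "gripper": 0.1}, {"dx": 3.0, "dy": 0, "dz": 1.7, "yaw": 0, "gripper": 0.1}], "force": 25}}

```text
clock: 16.8
tcp_pos: [0.5645, -0.0987, 0.1181]
orientation: [2.055, 2.376, -0.001]
contact_force: [1.0, 0.0, -2.5]
grip_width: 0.0318
gripper_force: 42.7
```

```bash
python3 st.py; python3 bot.py .567 -.09 .006 1.55 .1 s6.png 1.716
```

```text
16.8 [ 0.5645 -0.0987  0.1181] tool y deg 8.29 tilt [-3.e-04 -4.e-04 -1.e+00] [ 1.   0.  -2.5] [ 0.08  0.48 -0.03  1.92  0.02  0.75  0.19]
[782, 568]
base [ 0.5634 -0.0905  0.0039  1.7118  1.5522] el deg 88.9 res 0.001
```

Request:
{"api": "send_rows", "payload": {"steps": [{"dx": 0, "dy": 0, "dz": 0.3, "yaw": 0, "gripper": 0.1}, {"dx": 0, "dy": 0, "dz": 0.45, "yaw": 0, "gripper": 0.1}, {"dx": 0, "dy": 0, "dz": 0.5, "yaw": 0, "gripper": 0.1}], "force": 25}}

```text
clock: 17.27
tcp_pos: [0.5653, -0.0994, 0.1156]
orientation: [2.055, 2.374, 0.0]
contact_force: [-5.1, -0.2, 16.2]
grip_width: 0.032
gripper_force: 44.6
```

Contact. Ease off and open.

Request:
{"api": "send_rows", "payload": {"steps": [{"dx": 0, "dy": 0, "dz": -0.25, "yaw": 0, "gripper": 0.1}, {"dx": 0, "dy": 0, "dz": -0.25, "yaw": 0, "gripper": 0.6}, {"dx": 0, "dy": 0, "dz": -0.25, "yaw": 0, "gripper": 0.6}, {"dx": 0, "dy": 0, "dz": -0.25, "yaw": 0, "gripper": 0.6}, {"dx": 0, "dy": 0, "dz": -0.25, "yaw": 0, "gripper": 0.6}], "force": 40}}

```text
clock: 17.9
tcp_pos: [0.5647, -0.0983, 0.1162]
orientation: [-2.055, -2.376, 0.0]
contact_force: [-0.1, 0.2, -0.7]
grip_width: 0.0511
gripper_force: 0.0
```

Request:
{"api": "send_rows", "payload": {"steps": [{"dx": 0, "dy": 0, "dz": -3, "yaw": 0, "gripper": 0.6}, {"dx": 0, "dy": 0, "dz": -6, "yaw": 0, "gripper": 0.6}, {"dx": 0, "dy": 0, "dz": -6, "yaw": 0, "gripper": 0.6}], "force": 40}}

```text
clock: 18.27
tcp_pos: [0.5663, -0.0986, 0.1786]
orientation: [2.053, 2.373, 0.004]
contact_force: [-0.3, -0.5, -0.0]
grip_width: 0.0515
gripper_force: 0.0
```

```bash
python3 st.py; sed -i 's/(t<.092)/(t<.125)/' bot.py; python3 bot.py .563 -.09 .0 1.57 .13 s7.png 1.716; python3 lid.py
```

```text
18.275 [ 0.5663 -0.0986  0.1786] tool y deg 8.29 tilt [ 4.7e-03 -4.0e-04 -1.0e+00] [-0.3 -0.5 -0. ] [ 0.08  0.4  -0.03  1.88  0.01  0.86  0.2 ]
[944, 793]
base [ 5.6430e-01 -9.0400e-02  5.0000e-04  1.7164e+00  1.5572e+00] el deg 89.2 res 0.001
lid n 2873 angle 1.8504339812977568 zmax 0.279212431353376
18.425 [-0.4766765  -0.29314934 -0.14932919]
```

View pics/s7.png

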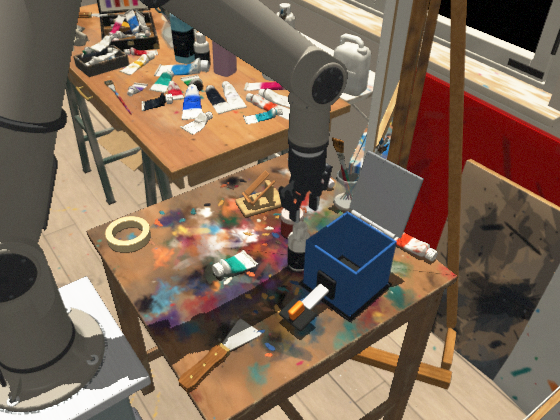

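Request:
{"api": "send_rows", "payload": {"steps": [{"dx": 0.9, "dy": 0, "dz": 0, "yaw": 0, "gripper": 0.6}, {"dx": 0.9, "dy": 0, "dz": 3, "yaw": 0, "gripper": 0.6}, {"dx": 0.9, "dy": 0, "dz": 5.9, "yaw": 0, "gripper": 0.6}, {"dx": 0.9, "dy": 0, "dz": 5.9, "yaw": 0, "gripper": 0.6}, {"dx": 0.9, "dy": 0, "dz": 5.9, "yaw": 0, "gripper": 0}], "force": 40}}

```text
clock: 19.05
tcp_pos: [0.5638, -0.0891, 0.1178]
orientation: [2.055, 2.377, 0.0]
contact_force: [-0.7, -0.4, -0.1]
grip_width: 0.0343
gripper_force: 0.0
```

Request:
{"api": "send_rows", "payload": {"steps": [{"dx": 0, "dy": 0, "dz": 0, "yaw": 0, "gripper": 0}, {"dx": 0, "dy": 0, "dz": 0, "yaw": 0, "gripper": 0}, {"dx": 0, "dy": 0, "dz": 0, "yaw": 0, "gripper": 0}, {"dx": 0, "dy": 0, "dz": -1.5, "yaw": 0, "gripper": 0}, {"dx": 0, "dy": 0, "dz": -4, "yaw": 0, "gripper": 0}], "force": 40}}

```text
clock: 19.68
tcp_pos: [0.5627, -0.0894, 0.1577]
orientation: [-2.054, -2.375, 0.002]
contact_force: [0.3, -0.3, -1.9]
grip_width: 0.0319
gripper_force: 40.0
```

```bash
python3 st.py;  python3 bot.py .563 -.09 .04 1.57 .14 s8.png 1.716
python3 - <<'E'
from h import *
P=[]
for n in("scene","side"):
    A=grab(n)["X"].reshape(-1,3)
    c=np.array([.6095,-.203]);ux=np.array([.9895,.1445]);uy=np.array([-.1445,.9895])
    q=A[:,:2]-c;bx=q@ux;by=q@uy;z=A[:,2]
    for nm,m in(('rim',(z>.1345)&(z<.141)&(abs(bx)<.072)&(abs(by)<.08)),('-x wall',(abs(bx+.068)<.008)&(abs(by)<.05)&(z>.02)&(z<.12)),('+y wall',(abs(by-.068)<.008)&(abs(bx)<.05)&(z>.02)&(z<.12))):
        if m.sum()>20: print(n,nm,m.sum(),'bx',np.percentile(bx[m],[3,50,97]).round(4),'by',np.percentile(by[m],[3,50,97]).round(4))
E
```

```text
19.675 [ 0.5627 -0.0894  0.1577] tool y deg 8.3 tilt [-1.9e-03  2.0e-04 -1.0e+00] [ 0.3 -0.3 -1.9] [ 0.07  0.42 -0.03  1.9   0.02  0.82  0.18]
[851, 663]
base [ 0.5644 -0.0901  0.0433  1.716   1.5709] el deg 90.0 res 0.0012
scene rim 674 bx [-0.069   0.0069  0.0696] by [-0.0684 -0.0035  0.0662]
scene -x wall 1047 bx [-0.0755 -0.0684 -0.066 ] by [-0.0479 -0.009   0.047 ]
scene +y wall 500 bx [-0.0342  0.0188  0.0481] by [0.0603 0.0618 0.0638]
side rim 162 bx [-0.0654  0.0388  0.0684] by [-0.066   0.0163  0.0683]
side +y wall 775 bx [-0.0022  0.0233  0.0487] by [0.0631 0.0667 0.0697]
```

Request:
{"api": "send_rows", "payload": {"steps": [{"dx": 0, "dy": 0, "dz": -4, "yaw": 0, "gripper": 0}, {"dx": 0, "dy": 0, "dz": -8, "yaw": 0, "gripper": 0}, {"dx": 0, "dy": 0, "dz": -12.2, "yaw": 0, "gripper": 0}, {"dx": -3, "dy": 0.8, "dz": -12.2, "yaw": 0, "gripper": 0}, {"dx": -6, "dy": 1.5, "dz": -12.2, "yaw": 0, "gripper": 0}], "force": 40}}

```text
clock: 20.5
tcp_pos: [0.587, -0.1469, 0.2789]
orientation: [-2.053, -2.377, 0.0]
contact_force: [0.6, 0.1, -2.5]
grip_width: 0.032
gripper_force: 40.4
```

Request:
{"api": "send_rows", "payload": {"steps": [{"dx": -3, "dy": 0.8, "dz": 0, "yaw": 0, "gripper": 0}, {"dx": -6, "dy": 1.5, "dz": 0, "yaw": 0, "gripper": 0}, {"dx": -6, "dy": 1.5, "dz": 0, "yaw": 0, "gripper": 0}], "force": 40}}

```text
clock: 20.88
tcp_pos: [0.6098, -0.2069, 0.2776]
orientation: [-2.059, -2.371, 0.004]
contact_force: [-0.3, 0.1, -2.3]
grip_width: 0.0322
gripper_force: 40.4
```

```bash
python3 st.py;  python3 bot.py .6095 -.204 .165 1.57 .26 s9.png 1.716; python3 lid.py
```

```text
20.875 [ 0.6098 -0.2069  0.2776] tool y deg 8.06 tilt [-0.0023 -0.0011 -1.    ] [-0.3  0.1 -2.3] [ 0.21  0.41  0.03  1.61 -0.01  1.12  0.38]
[793, 1026]
base [ 0.6103 -0.207   0.1608  1.7203  1.5538] el deg 89.0 res 0.0012
lid n 2766 angle 1.3936116960800418 zmax 0.2911873919181089
21.025 [ 0.29724841  0.13306239 -1.1751188 ]
```

Request:
{"api": "send_rows", "payload": {"steps": [{"dx": 0.2, "dy": 0, "dz": 4, "yaw": 0, "gripper": 0}, {"dx": 0.2, "dy": 0, "dz": 8, "yaw": 0, "gripper": 0}, {"dx": 0.2, "dy": 0, "dz": 11.5, "yaw": 0, "gripper": 0}, {"dx": 0.2, "dy": 0, "dz": 14, "yaw": 0, "gripper": 0}, {"dx": 0.2, "dy": 0, "dz": 14.8, "yaw": 0, "gripper": 0}], "force": 40}}

```text
clock: 21.65
tcp_pos: [0.609, -0.2001, 0.1295]
orientation: [-2.05, -2.376, 0.002]
contact_force: [-0.1, -0.1, -1.6]
grip_width: 0.0322
gripper_force: 40.3
```

Request:
{"api": "send_rows", "payload": {"steps": [{"dx": 0, "dy": 0, "dz": 0.2, "yaw": 0, "gripper": 0}, {"dx": 0, "dy": 0, "dz": 0.4, "yaw": 0, "gripper": 0}, {"dx": 0, "dy": 0, "dz": 0.6, "yaw": 0, "gripper": 0}], "force": 40}}

```text
clock: 22.02
tcp_pos: [0.6108, -0.202, 0.1263]
orientation: [2.054, 2.375, 0.001]
contact_force: [-0.4, 0.0, -1.6]
grip_width: 0.0324
gripper_force: 40.3
```

Request:
{"api": "send_rows", "payload": {"steps": [{"dx": 0, "dy": 0, "dz": 0.2, "yaw": 0, "gripper": 0}, {"dx": 0, "dy": 0, "dz": 0.35, "yaw": 0, "gripper": 0}, {"dx": 0, "dy": 0, "dz": 0.35, "yaw": 0, "gripper": 0}], "force": 40}}

```text
clock: 22.4
tcp_pos: [0.6113, -0.2024, 0.126]
orientation: [2.054, 2.374, 0.002]
contact_force: [-7.3, 2.6, 21.8]
grip_width: 0.0322
gripper_force: 43.0
```

Request:
{"api": "send_rows", "payload": {"steps": [{"dx": 0, "dy": 0, "dz": -0.3, "yaw": 0, "gripper": 0}, {"dx": 0, "dy": 0, "dz": -0.3, "yaw": 0, "gripper": 0.6}, {"dx": 0, "dy": 0, "dz": -0.3, "yaw": 0, "gripper": 0.6}, {"dx": 0, "dy": 0, "dz": -0.3, "yaw": 0, "gripper": 0.6}, {"dx": 0, "dy": 0, "dz": -0.3, "yaw": 0, "gripper": 0.6}], "force": 50}}

```text
clock: 23.02
tcp_pos: [0.6101, -0.2019, 0.1246]
orientation: [-2.055, -2.376, 0.0]
contact_force: [-0.2, -0.7, -0.3]
grip_width: 0.0511
gripper_force: 0.0
```

Request:
{"api": "send_rows", "payload": {"steps": [{"dx": 0, "dy": 0, "dz": -2, "yaw": 0, "gripper": 0.6}, {"dx": 0, "dy": 0, "dz": -5, "yaw": 0, "gripper": 0.6}, {"dx": 0, "dy": 0, "dz": -10, "yaw": 0, "gripper": 0.6}, {"dx": 0, "dy": 0, "dz": -14, "yaw": 0, "gripper": 0.6}, {"dx": 0, "dy": 0, "dz": -14, "yaw": 0, "gripper": 0.6}], "force": 50}}

```text
clock: 23.65
tcp_pos: [0.6124, -0.2026, 0.2706]
orientation: [2.05, 2.37, 0.007]
contact_force: [1.0, -0.5, -0.1]
grip_width: 0.0512
gripper_force: 0.0
```

```bash
python3 st.py; python3 lid.py
python3 - <<'E'
from h import *
for n in("scene","side"):
    f=grab(n);A=f["X"]
    if n=="scene": cv2.imwrite("pics/sA.png",cv2.resize(f["color"][130:340,250:450,::-1],(571,600)))
    m=(abs(A[...,2]-.127)<.006)&(abs(A[...,0]-.611)<.05)&(abs(A[...,1]+.203)<.05);print(n,m.sum(),np.median(A[m],0) if m.sum() else '')
    if m.sum()>10: print(cv2.minAreaRect(A[m][:,:2].astype(np.float32)*1000), np.percentile(A[m][:,2],[5,95]))
E
```

```text
23.65 [ 0.6124 -0.2026  0.2706] tool y deg 8.28 tilt [ 0.0088 -0.0021 -1.    ] [ 1.  -0.5 -0.1] [ 0.2   0.41  0.03  1.62 -0.01  1.1   0.38]
lid n 2321 angle 1.7812655210990036 zmax 0.28733078851116783
23.7 [-0.24084511  0.41615744 -0.35295645]
scene 154 [ 0.60841701 -0.20373062  0.12684949]
((631.6761474609375, -188.5330047607422), (83.90011596679688, 31.22948455810547), 31.635772705078125) [0.12205433 0.1297083 ]
side 59 [ 0.61028463 -0.19647148  0.1265961 ]
((610.68505859375, -201.77398681640625), (32.44652557373047, 30.120296478271484), 61.87113952636719) [0.12310942 0.12793351]
```

View pics/sA.png

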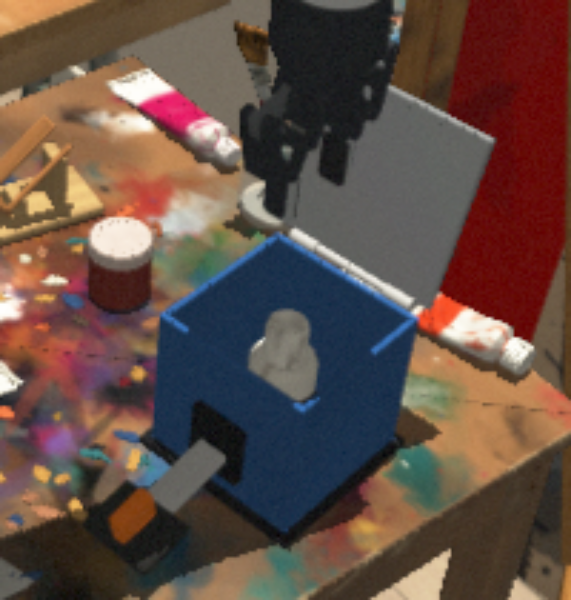

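Request:
{"api": "send_rows", "payload": {"steps": [{"dx": 0, "dy": -4, "dz": 0, "yaw": 0, "gripper": 0.5}, {"dx": 0, "dy": -8, "dz": 0, "yaw": 10, "gripper": 0.5}, {"dx": -0.2, "dy": -12, "dz": 0, "yaw": 20, "gripper": 0.5}, {"dx": -0.3, "dy": -16.5, "dz": 0, "yaw": 30, "gripper": 0.5}, {"dx": -0.3, "dy": -16.5, "dz": 0, "yaw": 40, "gripper": 0.5}], "force": 60}}

```text
clock: 24.42
tcp_pos: [0.443, -0.2295, 0.2636]
orientation: [-2.749, -1.516, 0.005]
contact_force: [0.8, -0.4, -0.3]
grip_width: 0.0428
gripper_force: 0.0
```

Request:
{"api": "send_rows", "payload": {"steps": [{"dx": 0, "dy": 0, "dz": 3, "yaw": 10, "gripper": 0.5}, {"dx": 0, "dy": 0, "dz": 6, "yaw": 20, "gripper": 0.5}, {"dx": 0, "dy": 0, "dz": 9, "yaw": 30, "gripper": 0.5}, {"dx": 0, "dy": 0, "dz": 12, "yaw": 40, "gripper": 0.5}, {"dx": 0, "dy": 0, "dz": 13, "yaw": 50, "gripper": 0.5}], "force": 60}}

```text
clock: 25.05
tcp_pos: [0.4452, -0.2278, 0.132]
orientation: [-3.132, -0.218, 0.008]
contact_force: [0.5, -0.8, 1.8]
grip_width: 0.0427
gripper_force: 0.0
```

Request:
{"api": "send_rows", "payload": {"steps": [{"dx": 0, "dy": 0, "dz": 0, "yaw": 0, "gripper": 0.5}], "force": 60}}

```text
clock: 25.18
tcp_pos: [0.446, -0.2281, 0.1332]
orientation: [-3.132, -0.23, 0.006]
contact_force: [-0.3, 0.0, 0.1]
grip_width: 0.0427
gripper_force: 0.0
```

```bash
python3 st.py; python3 p.py; python3 lid.py
```

```text
25.175 [ 0.446  -0.2281  0.1332] tool y deg -81.6 tilt [-4.1e-03  8.0e-04 -1.0e+00] [-0.3  0.   0.1] [ 0.12  0.37  0.28  2.09 -0.15  0.71 -0.93]
25.175 [ 0.446  -0.2281  0.1332] [[0.989, 0.146, -0.004], [0.146, -0.989, 0.001], [-0.004, -0.001, -1.0]] [ 0.12  0.37  0.28  2.09 -0.15  0.71 -0.93] 0.04268887985823757
1695
[ 0.45370377 -0.2281365   0.05891434] ((450.4502868652344, -228.6089630126953), (38.60386657714844, 13.843360900878906), 8.385955810546875) [0.0462224  0.06413386]
lid n 2872 angle 1.8530872842909751 zmax 0.27940019361184315
25.275 [ 0.20383414  0.19805961 -0.01343232]
```

Request:
{"api": "send_rows", "payload": {"steps": [{"dx": 0.3, "dy": 0, "dz": 3.5, "yaw": 0, "gripper": 0.5}, {"dx": 0.3, "dy": 0, "dz": 6.3, "yaw": 0, "gripper": 0.5}, {"dx": 0.3, "dy": 0, "dz": 6.3, "yaw": 0, "gripper": 0.5}, {"dx": 0.3, "dy": 0, "dz": 6.3, "yaw": 0, "gripper": 0}, {"dx": 0.3, "dy": 0, "dz": 6.3, "yaw": 0, "gripper": 0}], "force": 60}}

```text
clock: 25.9
tcp_pos: [0.4511, -0.2284, 0.0734]
orientation: [3.133, 0.228, 0.003]
contact_force: [-0.7, 1.3, 3.0]
grip_width: 0.012
gripper_force: 58.5
```

Request:
{"api": "send_rows", "payload": {"steps": [{"dx": 0, "dy": 0, "dz": 0, "yaw": 0, "gripper": 0}, {"dx": 0, "dy": 0, "dz": 0, "yaw": 0, "gripper": 0}, {"dx": 0, "dy": 0, "dz": 0, "yaw": 0, "gripper": 0}], "force": 60}}

```text
clock: 26.28
tcp_pos: [0.4511, -0.2284, 0.0733]
orientation: [3.133, 0.228, 0.003]
contact_force: [-1.0, 1.7, 6.7]
grip_width: 0.0123
gripper_force: 58.9
```

Request:
{"api": "send_rows", "payload": {"steps": [{"dx": 0, "dy": 0, "dz": -0.15, "yaw": 0, "gripper": 0}, {"dx": 0.02, "dy": 0, "dz": -0.3, "yaw": 0, "gripper": 0}, {"dx": 0.04, "dy": 0, "dz": -0.45, "yaw": 0, "gripper": 0}, {"dx": 0.06, "dy": 0, "dz": -0.6, "yaw": 0, "gripper": 0}, {"dx": 0.1, "dy": 0, "dz": -0.75, "yaw": 0, "gripper": 0}], "force": 60}}

```text
clock: 26.9
tcp_pos: [0.4517, -0.2282, 0.0794]
orientation: [3.133, 0.228, 0.001]
contact_force: [3.7, -1.4, -5.3]
grip_width: 0.0123
gripper_force: 58.7
```

```bash
python3 lid.py
```

```text
lid n 163 angle 1.3073677382344813 zmax 0.285021191491379
26.95 [ 4.31969943 -0.27176694 -5.91439598]
```

Request:
{"api": "send_rows", "payload": {"steps": [{"dx": 0.02, "dy": 0, "dz": -0.15, "yaw": 0, "gripper": 0}, {"dx": 0.05, "dy": 0, "dz": -0.3, "yaw": 0, "gripper": 0}, {"dx": 0.08, "dy": 0, "dz": -0.45, "yaw": 0, "gripper": 0}, {"dx": 0.1, "dy": 0, "dz": -0.6, "yaw": 0, "gripper": 0}, {"dx": 0.14, "dy": 0, "dz": -0.75, "yaw": 0, "gripper": 0}], "force": 60}}

```text
clock: 27.58
tcp_pos: [0.4532, -0.228, 0.0871]
orientation: [3.133, 0.227, 0.002]
contact_force: [3.8, -1.2, -3.6]
grip_width: 0.0123
gripper_force: 58.6
```

Request:
{"api": "send_rows", "payload": {"steps": [{"dx": 0.03, "dy": 0, "dz": -0.15, "yaw": 0, "gripper": 0}, {"dx": 0.06, "dy": 0, "dz": -0.3, "yaw": 0, "gripper": 0}, {"dx": 0.09, "dy": 0, "dz": -0.45, "yaw": 0, "gripper": 0}, {"dx": 0.12, "dy": 0, "dz": -0.6, "yaw": 0, "gripper": 0}, {"dx": 0.16, "dy": 0, "dz": -0.75, "yaw": 0, "gripper": 0}], "force": 60}}

```text
clock: 28.2
tcp_pos: [0.4553, -0.2277, 0.0949]
orientation: [3.133, 0.227, 0.003]
contact_force: [5.3, -1.4, -2.0]
grip_width: 0.0123
gripper_force: 58.6
```

```bash
sed -i 's/z>.16/z>.15/; s/(h\[...,1\]<60)&(h\[...,2\]>90)&//' lid.py; python3 lid.py; python3 st.py
```

```text
lid n 778 angle 0.9816638207239917 zmax 0.2624229244194334
28.25 [ 5.69748862 -1.02975489 -2.49263745]
28.25 [ 0.4553 -0.2277  0.095 ] tool y deg -81.7 tilt [ 2.e-03 -2.e-04 -1.e+00] [ 5.7 -1.  -2.5] [ 0.13  0.44  0.26  2.09 -0.19  0.62 -0.91]
```

Request:
{"api": "send_rows", "payload": {"steps": [{"dx": 0.05, "dy": 0, "dz": -0.12, "yaw": 0, "gripper": 0}, {"dx": 0.1, "dy": 0, "dz": -0.24, "yaw": 0, "gripper": 0}, {"dx": 0.15, "dy": 0, "dz": -0.36, "yaw": 0, "gripper": 0}, {"dx": 0.19, "dy": 0, "dz": -0.48, "yaw": 0, "gripper": 0}, {"dx": 0.22, "dy": 0, "dz": -0.6, "yaw": 0, "gripper": 0}], "force": 60}}

```text
clock: 28.88
tcp_pos: [0.4574, -0.2274, 0.1009]
orientation: [3.133, 0.227, 0.003]
contact_force: [4.9, -1.0, -1.7]
grip_width: 0.012
gripper_force: 58.7
```

Request:
{"api": "send_rows", "payload": {"steps": [{"dx": 0.04, "dy": 0, "dz": -0.12, "yaw": 0, "gripper": 0}, {"dx": 0.08, "dy": 0, "dz": -0.24, "yaw": 0, "gripper": 0}, {"dx": 0.12, "dy": 0, "dz": -0.36, "yaw": 0, "gripper": 0}, {"dx": 0.16, "dy": 0, "dz": -0.48, "yaw": 0, "gripper": 0}, {"dx": 0.2, "dy": 0, "dz": -0.6, "yaw": 0, "gripper": 0}], "force": 60}}

```text
clock: 29.5
tcp_pos: [0.4599, -0.227, 0.107]
orientation: [3.133, 0.228, 0.004]
contact_force: [7.1, 0.1, -1.8]
grip_width: 0.012
gripper_force: 58.6
```

```bash
python3 lid.py; python3 st.py
```

```text
lid n 1399 angle 0.402141087349283 zmax 0.20659886777965597
29.55 [ 6.70367163  0.07272945 -1.50411492]
29.55 [ 0.4599 -0.227   0.1072] tool y deg -81.68 tilt [ 2.8e-03 -3.0e-04 -1.0e+00] [ 6.7  0.1 -1.5] [ 0.12  0.43  0.26  2.08 -0.18  0.65 -0.92]
```

Request:
{"api": "send_rows", "payload": {"steps": [{"dx": 0.05, "dy": 0, "dz": -0.1, "yaw": 0, "gripper": 0}, {"dx": 0.1, "dy": 0, "dz": -0.2, "yaw": 0, "gripper": 0}, {"dx": 0.15, "dy": 0, "dz": -0.3, "yaw": 0, "gripper": 0}, {"dx": 0.2, "dy": 0, "dz": -0.4, "yaw": 0, "gripper": 0}, {"dx": 0.24, "dy": 0, "dz": -0.5, "yaw": 0, "gripper": 0}], "force": 60}}

```text
clock: 30.18
tcp_pos: [0.462, -0.2267, 0.112]
orientation: [3.133, 0.228, 0.004]
contact_force: [6.5, -0.9, -1.8]
grip_width: 0.0122
gripper_force: 58.6
```

Request:
{"api": "send_rows", "payload": {"steps": [{"dx": 0.04, "dy": 0, "dz": -0.08, "yaw": 0, "gripper": 0}, {"dx": 0.08, "dy": 0, "dz": -0.16, "yaw": 0, "gripper": 0}, {"dx": 0.12, "dy": 0, "dz": -0.24, "yaw": 0, "gripper": 0}, {"dx": 0.16, "dy": 0, "dz": -0.32, "yaw": 0, "gripper": 0}, {"dx": 0.2, "dy": 0, "dz": -0.4, "yaw": 0, "gripper": 0}], "force": 60}}

```text
clock: 30.8
tcp_pos: [0.4642, -0.2264, 0.1161]
orientation: [3.133, 0.228, 0.005]
contact_force: [6.0, 0.2, -0.4]
grip_width: 0.0124
gripper_force: 58.7
```

```bash
cat > shut.py <<'E'
from h import *
A=grab("scene")["X"];c=np.array([.6095,-.203]);q=A[...,:2]-c;bx=q@np.array([.9895,.1445]);by=q@np.array([-.1445,.9895]);z=A[...,2]
m=(abs(by)<.06)&(bx>-.055)&(bx<.06)&(z>.135)&(z<.2)
p=np.polyfit(.073-bx[m],z[m],1);print('angle',np.arctan(p[0]),'z at tip',np.polyval(p,.142),m.sum())
E
python3 shut.py; python3 st.py
```

```text
angle 0.008811462298297849 z at tip 0.14998807636163336 2031
30.85 [ 0.4642 -0.2263  0.1161] tool y deg -81.67 tilt [ 2.8e-03 -4.0e-04 -1.0e+00] [ 6.1 -0.6 -0.7] [ 0.12  0.42  0.27  2.07 -0.17  0.68 -0.93]
```

Nearly shut; a couple of mm more, then release.

Request:
{"api": "send_rows", "payload": {"steps": [{"dx": 0.02, "dy": 0, "dz": -0.08, "yaw": 0, "gripper": 0}, {"dx": 0.02, "dy": 0, "dz": -0.16, "yaw": 0, "gripper": 0}, {"dx": 0.02, "dy": 0, "dz": -0.24, "yaw": 0, "gripper": 0}, {"dx": 0.02, "dy": 0, "dz": -0.3, "yaw": 0, "gripper": 0}], "force": 60}}

```text
clock: 31.35
tcp_pos: [0.4642, -0.2262, 0.1165]
orientation: [3.132, 0.229, 0.003]
contact_force: [17.0, -5.7, -37.5]
grip_width: 0.0124
gripper_force: 58.5
```

```bash
python3 shut.py
```

```text
angle 0.005284483012839321 z at tip 0.1496168395145531 2029
```

Against the stop. Ease the force off, open and withdraw upward.

Request:
{"api": "send_rows", "payload": {"steps": [{"dx": -0.1, "dy": 0, "dz": 0.15, "yaw": 0, "gripper": 0}, {"dx": -0.1, "dy": 0, "dz": 0.2, "yaw": 0, "gripper": 0.5}, {"dx": -0.1, "dy": 0, "dz": 0.2, "yaw": 0, "gripper": 0.5}, {"dx": -0.1, "dy": 0, "dz": 0.2, "yaw": 0, "gripper": 0.5}, {"dx": -0.1, "dy": 0, "dz": 0.2, "yaw": 0, "gripper": 0.5}], "force": 60}}

```text
clock: 32.02
tcp_pos: [0.4617, -0.2266, 0.1164]
orientation: [-3.133, -0.227, 0.0]
contact_force: [-0.4, -0.3, 0.7]
grip_width: 0.0428
gripper_force: 0.0
```

Request:
{"api": "send_rows", "payload": {"steps": [{"dx": 0, "dy": 0, "dz": -2, "yaw": 0, "gripper": 0.5}, {"dx": 0, "dy": 0, "dz": -5, "yaw": 0, "gripper": 0.5}, {"dx": 0, "dy": 0, "dz": -9, "yaw": 0, "gripper": 0.5}, {"dx": 0, "dy": 0, "dz": -13, "yaw": 0, "gripper": 0.5}, {"dx": 0, "dy": 0, "dz": -13, "yaw": 0, "gripper": 0.5}], "force": 60}}

```text
clock: 32.65
tcp_pos: [0.4636, -0.2273, 0.2495]
orientation: [3.131, 0.227, 0.009]
contact_force: [0.2, -0.6, -0.1]
grip_width: 0.0426
gripper_force: 0.0
```

```bash
python3 shut.py; python3 st.py; python3 -c "
from h import *
save(grab('scene'),'end.png')"
```

```text
angle 0.005067066219963445 z at tip 0.14958650061882253 1853
32.7 [ 0.4625 -0.2268  0.2476] tool y deg -81.7 tilt [ 2.9e-03 -5.0e-04 -1.0e+00] [-0.2  0.1 -0.6] [ 0.06  0.22  0.32  1.96 -0.09  0.96 -1.  ]
```

View pics/end.png

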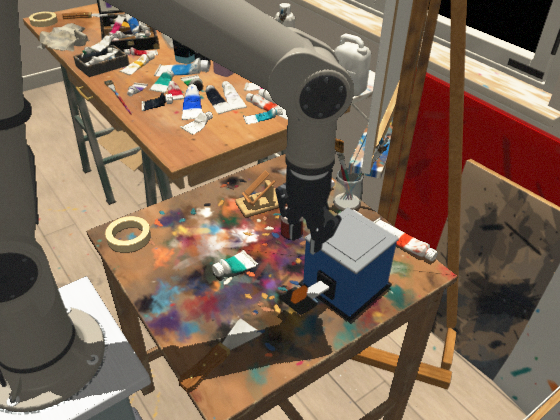

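The lid is shut (350,240), the pedal is up (300,294), and the tube (235,262) and pot are where they were, so I'm handing in.

```bash
python3 -c "
from bench import workorder
print(workorder.hand_in())"
```

```text
the job is handed in; nothing more can be done
None
```

The job is handed in at about 33 s: the bottle stands upright on the box floor, and the lid was eased shut by the pedal alone; to get the bottle upright I pressed it against the box's side wall before standing it on the table.

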